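Clear the tin and lock the vise swivel

ROBOT

A 6-joint arm with a two-finger parallel gripper is mounted at the origin on the work surface. World frame = base frame: x ahead of the robot, y to its left, z up, the work surface at z = 0. Lengths are in m, angles in rad, forces in N, time in s.
With the tool pointing down it reaches from about 0.35 to 0.875 m from the base axis. Payload 4.2 kg.
Tool frame: the origin (TCP) lies between the finger pads; the fingertips stand 11 mm ahead of it and the grasp point (between the pads) lies 8 mm behind it; z points along the fingers, x is the direction in which the jaws open and shut, and the axes are right-handed (so a half turn about z gives the same grasp; the last joint's range is limited). The gripper opens to 85 mm and grips with 20 to 120 N. Pads are 22 mm wide; open, the fingers measure 114 mm over their backs; the gripper's body (76 mm by 85 mm) begins 54 mm behind the grasp point. The pads swing forward as they close: fully open they stand 13 mm farther back than shut.
Start: joints at [1.549, 0.385, 0.008, 0, -1.194, -0.259], TCP at [0.173, 0.601, 0.242] pointing down, gripper open.
Joint ranges: [-3.14, 3.14], [-1.21, 2.06], [-1.07, 1.41], [-3.16, 2.05], [-2.99, -0.16], [-3.1, 3.1]. Speed limits (rad/s): [2.79, 2.79, 3.14, 3.14, 3.14, 3.14].

INTERFACE

Orientations are given as a unit quaternion [w, x, y, z].
In Python, from bench import r gives the robot as it stands.
- The arm moves only by the tool jog_arm, never from a script. Its argument "deltas" is a list of rows, each a list of 3 entries, a list of its own where there are three numbers: the shift along the tool's x, y, z in mm, then the turn, a rotation vector about the tool's x, y, z in rad, then the opening, from 0 (shut) to 1 (fully open). A call has 1 to 20 rows; each row shifts and turns the pose as measured when the row begins, along the tool's axes as they then stand; what a row does not reach is not made up. A row lasts 1/12 s, in which the tool goes at most 41.7 mm and 7.16 degrees, less where a joint would pass 70% of its speed; a pose out of reach is approached as far as the arm can. A call with a gripper value outside its range is refused whole. The fingers move at their own pace and stop on an object; "force" is the grip in N (left out, the last holds). Time passes only in rows, so rows that do not move let the fingers close. It gives the time, the measured TCP pose, the force and the opening at its end, in the units of the state.
- r.sense(): the state, without advancing time (a new reading comes with each control period).
- r.get_image(name): name is "scene" or "top" or "wrist"; returns the picture (384x512x3 uint8, blue, green, red); there is no depth.
- r.camera_model(name): a dict with "fx", "fy", "cx", "cy" (pixels), "k1" (the pictures are not rectified: a ray, as slopes to the right and down, at radius r is drawn at 1 + k1 r^2 times it, then the intrinsics apply), "R" (3x3) and "t" (3): a world point X has camera coordinates R X + t. Camera axes: x right, y down, z forward; pixel columns grow to the right and rows downward; lengths in m; the calibration is good to about 2 mm. A picture is of the moment at which its call begins: read the wrist's pose just before it. camera_model takes no time and is no camera call; for the wrist camera it gives the pose at the moment of the call.
- r.hand_in(): hands the job in, once; it reports no verdict.
Trained networks look in the newest picture that a camera, given by its name, has taken for a name from the list of things; names that differ only in an ending like _2 or _b are one class to them, and where a whole thing is asked for, a point or a joint stands for the part that bears it (a point fixed in the world has none). Each returns a list of dicts, best first, with "conf" (0 to 1); they miss things now and then, are a little off and sometimes report something else, mostly with a low value. They report only what shows in the picture. A call takes as long as a camera call. They do not tell look-alikes from the thing itself.
- r.masks_of(camera, label): "region" (384x512 bool, what is visible of it) and "bbox" ([left, top, width, height] in pixels, round what is visible of it).
The state is a dict: "t": time; "qpos": joint angles; "joint_velocities": joint speeds; "effort": joint torques, N m; "tool_pos": TCP position; "tool_rot": TCP orientation; "force": force on the tool from outside, world axes, zero at the start; "ft_torque": the same for the moment, N m; "width": finger opening in m.
Only numpy, scipy, OpenCV 4.12 (cv2) and the standard library are available. Lean on these libraries where they do the work, as an engineer would, in place of code of your own. Each camera call takes 0.05 s, during which the arm holds its last target.

TASK

The vise's swivel-lock lever cannot be thrown because a round tin stands in its way: push the tin along the slate, upright and without lifting it, until it is wholly inside the open-ended wooden tray. Only then swing the lever round into the notch marked by the large disc (not the one with the small rivet) so that it clicks in and stays there, without the lever ever touching the tin. Leave the two rod guides, the lure and the walnut cap where they are.

Things in the scene. Friction and masses are not known exactly. Their poses are not given: they have to be found in the camera images.
- tin: flat round grey metal tin, 92 mm diameter, 45 mm tall, 0.2 to 0.45 kg, too wide to grasp; standing on the slate (z = 0) in the lever's sweep; origin at the centre of its underside, z up
- tray: low wooden tray fixed on the slate: three battens 18 mm high and 12 mm thick in a U with bare slate between them, so there is no floor step. Origin on the slate at the centre of the inside; the inside is 124 mm wide (its x from -62 to +62 mm) and runs along its y from the back batten at -60 mm to the open mouth at +60 mm. The mouth faces its +y
- lever (a joint): angle of the lever about its vertical pivot, rad; 0 when the lever points along the vise's -x (roughly at the robot), growing as the knob swings to the robot's right (-y; counter-clockwise seen from above); starts between -1.15 and -0.95, limits -1.3 and 1.25. The two notches are at 0.55 and 1.0. Light friction holds it anywhere; a sprung ball clicks over the ribs of a notch and holds it there
- lever_pivot (a point): point on the lever's vertical pivot axis, at the height of the bar, 34 mm above the slate. The pivot stands at the centre of a round iron plate 200 mm across and 14 mm high, and the tall vise (up to 165 mm) stands beyond it to the far left
- lever_knob (a point): middle of the upright cylindrical knob at the lever's end, 19 mm diameter, free from 40 to 82 mm above the slate (this point 67 mm up), 170 mm from the pivot
- lever_index (a point): point in the middle of the lever bar 85 mm from the pivot; it stands over the mark when the lever is in that notch
- lever_bar: the steel lever: flat bar 14 mm wide, 28 to 40 mm above the slate, from the pivot to the knob, with the knob; origin on the pivot axis on the slate
- mark_disc: the mark: steel disc 22 mm diameter, 5 mm thick, fixed on the iron plate just outside one of the two notches, 85 mm from the pivot; origin at the centre of its underside. Each notch is the gap between two raised radial ribs 13 mm apart
- rivet: small steel rivet head, 8 mm diameter, 3 mm high, fixed outside the other notch, 85 mm from the pivot; origin at the centre of its underside
- guide_a: white ceramic rod guide, a ring 34 mm across, 10 mm high, lying on the slate; bystander; origin at the centre of its underside
- guide_b: second white ceramic rod guide, same as guide_a; bystander
- lure: chrome spoon lure about 70 mm long, 28 mm wide, 4 mm thick, lying on the slate; bystander; origin on its underside near the middle
- butt_cap: walnut rod-end cap, 38 mm diameter, 41 mm tall, standing on the slate; bystander; origin at the centre of its underside
Not all that is in view belongs to the job. What is meant by the tray is not blue, orange or yellow, and is the larger of those in its own colour.

How it is judged:
On the way, in this order (a step that is already met when the one before it is completed fails the run):
1. the tin is wholly inside the tray, standing and at rest, while the lever is still on its starting side (x of tin in the frame of tray between -0.03 and 0.03 m and y of tin in the frame of tray between -0.03 and 0.02 m and height (world z) of tin below 0.006 m and angle between tin's own z axis and vertical below 0.1 rad and linear speed of tin below 0.02 m/s and value of joint lever below -0.75 rad), for 0.2 s.
2. the lever is in the notch with the large disc (horizontal distance between lever_index and mark_disc below 0.007 m and velocity of joint lever between -0.05 and 0.05 rad/s), for 0.2 s.
At the end, for the whole second after the job is handed in: The tin stands flat on the slate at rest inside the tray (its centre within 30 mm of the tray's middle line and no more than 20 mm from the tray's centre towards the mouth), and the lever rests in the notch with the large disc (lever_index within 7 mm of the disc's centre, seen from above) (all of step 2 and x of tin in the frame of tray between -0.03 and 0.03 m and y of tin in the frame of tray between -0.03 and 0.02 m and height (world z) of tin below 0.006 m and angle between tin's own z axis and vertical below 0.1 rad and linear speed of tin below 0.02 m/s); the robot touches nothing.
It fails at once if the lever touches the tin (contact force between lever_bar and tin above 0.5 N).
It fails at once if the tin is tipped or lifted off the slate (angle between tin's own z axis and vertical above 0.4 rad or height (world z) of tin above 0.025 m).
It fails at once if a guide, the lure or the walnut cap is moved by more than 20 mm (distance of any of guide_a, guide_b, lure, butt_cap from where it was at the start of the episode above 0.02 m).
It also fails if it takes over 64 s, if anything falls off the work surface, if the arm or the gripper's body presses on something with over 40 N, if the wrist force passes 120 N, or if a joint passes its speed limit or range.

## Working session

There is one attempt and no reset: what is moved stays moved. The work goes in short steps, Python scripts to look and compute and a tool call to move; the robot and the scene stay as the last step left them, time stands still between calls to the robot, and variables do not carry over. Pictures are saved under pics/ and viewed, and the job is handed in when it is done.

Besides the shell and the picture viewer there is one more tool, called after "Request:" by a JSON object that holds its "op" and its "data". jog_arm: Moves the arm, as the interface text tells. Its arguments: {"type":"object","properties":{"deltas":{"type":"array"},"force":{"type":"number"}},"required":["deltas"]}

```bash
ls; mkdir -p pics; python3 - <<'E'
from bench import r
import cv2,json
s=r.sense();print(s)
for n in("scene","top"):
    cv2.imwrite(f"pics/{n}0.png",r.get_image(n)); print(n,r.camera_model(n))
E
```

```text
pics
{'t': 0.0, 'qpos': array([ 1.54861197e+00,  3.85561427e-01,  6.61253897e-03, -4.81655293e-04,
       -1.19399867e+00, -2.58595344e-01]), 'joint_velocities': array([ 0.00039924,  0.00026218, -0.00101335, -0.00037556, -0.00075431,
        0.0005281 ]), 'effort': array([-2.20485908e-04, -3.92290306e+01,  1.88400882e+01,  4.18616518e+00,
       -4.55741669e-03, -2.01201338e-06]), 'tool_pos': array([0.17302338, 0.59998655, 0.24121599]), 'tool_rot': array([-8.41411309e-04, -6.01133715e-01,  7.99147702e-01, -7.06456061e-04]), 'force': array([ 0.11303665, -0.0370896 , -0.08526925]), 'ft_torque': array([-0.00959649,  0.00811352, -0.01915957]), 'width': 0.08546733262694801}
scene {'fx': 406.8477534540418, 'fy': 406.8477534540418, 'cx': 253.7204948362803, 'cy': 189.31915521622923, 'k1': 0.004186633850809803, 'R': array([[-0.44325052,  0.89633427,  0.01067009],
       [ 0.60662657,  0.30870677, -0.73260107],
       [-0.65994938, -0.31825304, -0.68057462]]), 't': array([ 0.2985186 , -0.17999827,  1.62376669])}
top {'fx': 372.247683705648, 'fy': 372.247683705648, 'cx': 254.0921235466808, 'cy': 197.635372582581, 'k1': -0.017485728598679452, 'R': array([[ 0.02430217, -0.99903739,  0.03651988],
       [-0.99561451, -0.02748771, -0.08942132],
       [ 0.09033909, -0.03418659, -0.99532413]]), 't': array([-0.1291339 ,  0.46266363,  1.01737744])}
```

View pics/scene0.png

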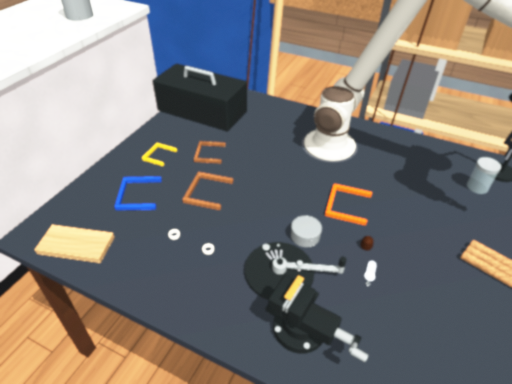

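View pics/top0.png

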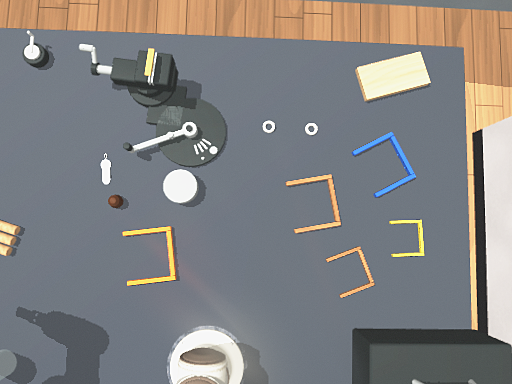

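The top view shows five U-trays: orange (150,257), blue (390,165), yellow (410,238), and brown in a large (318,205) and a small (352,272) size. The target is the large brown one at (318,205). The tin is at (181,186), the lever's knob at (128,147) and its pivot at (190,129). The disc and rivet are near (213,150) and (201,156). I'll measure next.

```bash
cat > h.py <<'E'
from bench import r
import numpy as np,cv2
def ray(cam,u,v,z=0.,m=None):
    m=m or r.camera_model(cam)
    d=np.array([(u-m['cx'])/m['fx'],(v-m['cy'])/m['fy']]);p=d.copy()
    for _ in range(10): p=d/(1+m['k1']*(p@p))
    R=np.array(m['R']);t=np.array(m['t']);o=-R.T@t;w=R.T@np.array([p[0],p[1],1])
    return o+w*(z-o[2])/w[2]
def proj(cam,X,m=None):
    m=m or r.camera_model(cam)
    c=np.array(m['R'])@np.array(X)+np.array(m['t']);p=c[:2]/c[2];p=p*(1+m['k1']*(p@p))
    return np.array([m['fx']*p[0]+m['cx'],m['fy']*p[1]+m['cy']])
E
python3 - <<'E'
from h import *
im=r.get_image("top");sc=r.get_image("scene")
Z=dict(tin=.045,tray=.018,lever_knob=.06,lever_bar=.034,mark_disc=.019,rivet=.017,guide_a=.005,lure=.002,butt_cap=.04)
for n in Z:
  for cam in("top","scene"):
    for d in r.masks_of(cam,n):
        ys,xs=np.nonzero(d['region']);
        print(n,cam,round(d['conf'],2),d['bbox'],len(xs),(xs.mean().round(1),ys.mean().round(1)),ray(cam,xs.mean(),ys.mean(),Z[n]).round(3))
cv2.imwrite("pics/t1.png",cv2.resize(im[90:250,90:360],None,fx=2.9,fy=2.9,interpolation=cv2.INTER_CUBIC))
cv2.imwrite("pics/s1.png",cv2.resize(sc[130:320,160:400],None,fx=3,fy=3,interpolation=cv2.INTER_CUBIC))
E
```

```text
tin top 0.64 [163.2, 168.7, 37.7, 36.4] 920 (np.float64(181.0), np.float64(186.0)) [0.49  0.084 0.045]
tin scene 0.77 [290.1, 215.0, 33.1, 32.3] 782 (np.float64(305.3), np.float64(230.9)) [0.511 0.093 0.045]
tray top 0.91 [349.9, 131.9, 64.0, 64.7] 731 (np.float64(390.2), np.float64(160.2)) [ 0.585 -0.507  0.018]
tray top 0.75 [124.1, 225.8, 54.2, 58.6] 649 (np.float64(157.6), np.float64(256.1)) [0.298 0.144 0.018]
tray top 0.65 [325.7, 246.0, 47.8, 49.2] 430 (np.float64(354.6), np.float64(269.9)) [ 0.272 -0.403  0.018]
tray top 0.63 [389.9, 221.8, 33.5, 36.1] 278 (np.float64(412.3), np.float64(237.9)) [ 0.364 -0.569  0.018]
tray top 0.58 [284.6, 173.0, 57.5, 58.6] 692 (np.float64(320.7), np.float64(201.0)) [ 0.462 -0.306  0.018]
tray scene 0.89 [185.7, 174.1, 44.7, 34.1] 429 (np.float64(205.1), np.float64(189.6)) [ 0.467 -0.288  0.018]
tray scene 0.83 [113.4, 178.1, 51.3, 32.5] 592 (np.float64(134.7), np.float64(193.4)) [ 0.591 -0.49   0.018]
tray scene 0.79 [325.4, 183.1, 45.6, 39.8] 614 (np.float64(345.6), np.float64(203.4)) [0.313 0.162 0.018]
tray scene 0.69 [142.8, 143.4, 34.3,
[... 1205 characters left out ...]
.4] 86 (np.float64(207.3), np.float64(248.9)) [ 0.676 -0.154  0.005]
lure top 0.73 [99.0, 157.3, 13.2, 24.3] 197 (np.float64(105.8), np.float64(171.4)) [0.531 0.305 0.002]
lure top 0.38 [118.9, 119.5, 79.7, 30.9] 532 (np.float64(165.5), np.float64(137.0)) [0.636 0.141 0.002]
lure top 0.24 [214.4, 151.0, 1.3, 3.3] 21 (np.float64(213.4), np.float64(149.8)) [0.603 0.003 0.002]
lure scene 0.43 [364.5, 260.4, 11.5, 21.2] 179 (np.float64(369.8), np.float64(271.5)) [0.534 0.304 0.002]
butt_cap top 0.64 [107.0, 194.8, 16.9, 12.6] 123 (np.float64(115.1), np.float64(200.6)) [0.446 0.261 0.04 ]
butt_cap scene 0.44 [361.8, 235.4, 10.8, 12.4] 147 (np.float64(366.3), np.float64(242.6)) [0.468 0.269 0.04 ]
```

View pics/t1.png

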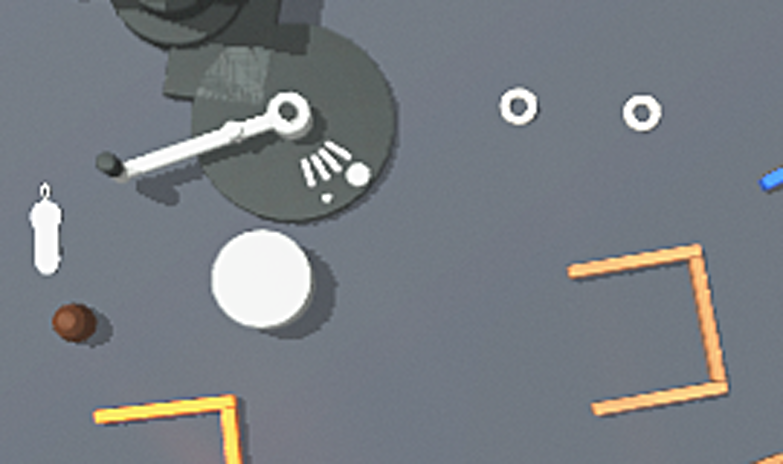

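View pics/s1.png

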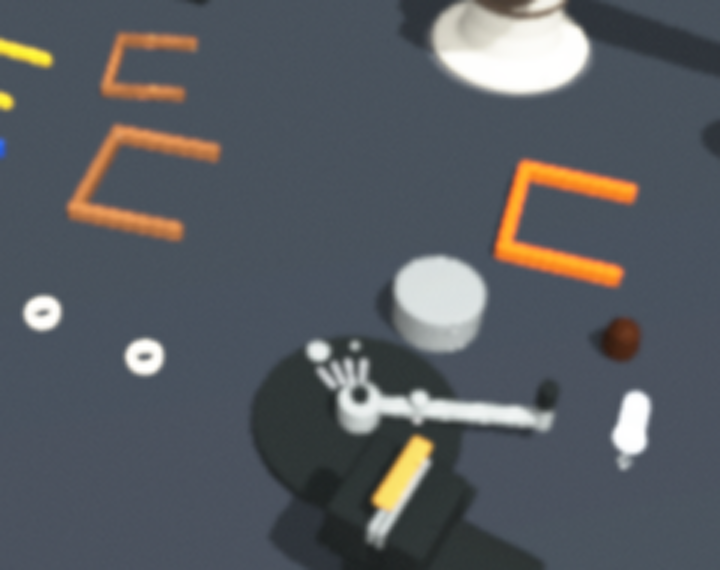

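```bash
cat >> h.py <<'E'
from scipy.spatial.transform import Rotation as Ro
def toolR(s=None):
    s=s or r.sense();w,x,y,z=s['tool_rot'];return Ro.from_quat([x,y,z,w])
def delta(target,xdir,s=None):
    """tool-frame shift (mm) and rotvec to reach target pos with tool down and tool x along xdir"""
    s=s or r.sense();R=toolR(s);xd=np.r_[np.array(xdir[:2])/np.linalg.norm(xdir[:2]),0];zd=np.array([0,0,-1.])
    T=Ro.from_matrix(np.c_[xd,np.cross(zd,xd),zd])
    return (R.inv().apply(np.array(target)-s['tool_pos'])*1000).round(1),(R.inv()*T).as_rotvec().round(4)
E
python3 - <<'E'
from h import *
f=lambda u,v,z:ray("top",90+u/2.9,90+v/2.9,z)
for n,u,v,z in [("tin",262,279,.045),("tray c1 outer",699,243,.018),("c2 outer",728,388,.018),("end1",568,272,.018),("end2",593,409,.018),("disc",357,174,.019),("rivet",326,197,.017),("pivot",289,113,.045),("knob",108,160,.08),("cap",74,322,.035),("lure",45,235,.002)]:
    print(n,f(u,v,z).round(4))
for n,z in(("tray",.018),("tin",.045)):
  for d in r.masks_of("top",n):
    c=np.nonzero(d['region']);
    if n=="tin" or abs(c[1].mean()-320)<10:
        cnt=max(cv2.findContours(d['region'].astype(np.uint8),0,2)[0],key=cv2.contourArea)
        rc=cv2.minAreaRect(cnt);print(n,[ray("top",*p,z).round(4)[:2] for p in cv2.boxPoints(rc)],ray("top",*rc[0],z).round(4))
print(toolR().as_matrix().round(3))
E
```

```text
tin [0.4896 0.0855 0.045 ]
tray c1 outer [ 0.5406 -0.3349  0.018 ]
c2 outer [ 0.3991 -0.3641  0.018 ]
end1 [ 0.5081 -0.2062  0.018 ]
end2 [ 0.3756 -0.2326  0.018 ]
disc [0.5983 0.002  0.019 ]
rivet [0.575  0.0315 0.017 ]
pivot [0.6497 0.0667 0.045 ]
knob [0.5909 0.2243 0.08  ]
cap [0.445  0.2615 0.035 ]
lure [0.5319 0.3057 0.002 ]
tray [array([ 0.5162, -0.2048]), array([ 0.5454, -0.3361]), array([ 0.397 , -0.3655]), array([ 0.3692, -0.2354])] [ 0.4565 -0.2853  0.018 ]
tin [array([0.5356, 0.1319]), array([0.5384, 0.0394]), array([0.4477, 0.036 ]), array([0.4452, 0.1278])] [0.4916 0.0838 0.045 ]
[[-0.277 -0.961  0.   ]
 [-0.961  0.277 -0.   ]
 [-0.    -0.    -1.   ]]
```

```bash
python3 - <<'E'
from h import *
p=np.array([-.292,-.956])
t=np.array([.4905,.0845])-.072*p
print(t,delta([*t,.15],(-.956,.292)))
m=r.get_image("wrist");cv2.imwrite("pics/w0.png",m)
E
```

```text
[0.511524 0.153332] (array([ 335.9, -449. ,   92.3]), array([-0.    ,  0.    ,  1.5865]))
```

View pics/w0.png

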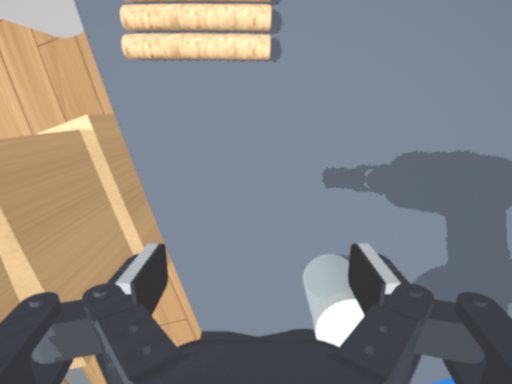

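The wrist view shows only the fingers and clutter: a grey canister at (335,295) and logs at (195,30). Nothing there blocks the transit.

Request:
{"op": "jog_arm", "data": {"deltas": [[[20, -27, 0], [0, 0, 0], 0.6], [[20, -27, 0], [0, 0, 0], 0.6], [[20, -27, 0], [0, 0, 0], 0.6], [[20, -27, 0], [0, 0, 0], 0.6], [[20, -27, 0], [0, 0, 0], 0.6], [[20, -27, 0], [0, 0, 0], 0.6], [[20, -27, 0], [0, 0, 0], 0.6], [[20, -27, 0], [0, 0, 0], 0.6], [[20, -27, 0], [0, 0, 0], 0.6], [[20, -27, 0], [0, 0, 0], 0.6], [[20, -27, 0], [0, 0, 0], 0.6], [[20, -27, 0], [0, 0, 0], 0.6], [[20, -27, 0], [0, 0, 0], 0.6], [[20, -27, 0], [0, 0, 0], 0.6], [[20, -27, 0], [0, 0, 0], 0.6], [[20, -27, 0], [0, 0, 0], 0.6]]}}

```text
t: 2.58
tool_pos: [0.5114, 0.1608, 0.2436]
tool_rot: [0.004, -0.607, 0.795, 0.001]
force: [0.7, 0.8, -0.3]
width: 0.0511
```

Request:
{"op": "jog_arm", "data": {"deltas": [[[0, 0, 0], [0, 0, 0.1], 0.6], [[0, 0, 0], [0, 0, 0.1], 0.6], [[0, 0, 0], [0, 0, 0.1], 0.6], [[0, 0, 0], [0, 0, 0.1], 0.6], [[0, 0, 0], [0, 0, 0.1], 0.6], [[0, 0, 0], [0, 0, 0.1], 0.6], [[0, 0, 0], [0, 0, 0.1], 0.6], [[0, 0, 0], [0, 0, 0.1], 0.6], [[0, 0, 0], [0, 0, 0.1], 0.6], [[0, 0, 0], [0, 0, 0.1], 0.6], [[0, 0, 0], [0, 0, 0.1], 0.6], [[0, 0, 0], [0, 0, 0.1], 0.6], [[0, 0, 0], [0, 0, 0.1], 0.6], [[0, 0, 0], [0, 0, 0.1], 0.6], [[0, 0, 0], [0, 0, 0.1], 0.6], [[0, 0, 0], [0, 0, 0.1], 0.6]]}}

```text
t: 3.92
tool_pos: [0.5161, 0.1527, 0.2445]
tool_rot: [0.004, 0.193, 0.981, 0.004]
force: [0.6, -0.6, -0.5]
width: 0.0515
```

```bash
python3 - <<'E'
from h import *
t=[.5115,.1533]
s=r.sense();print(s['t'],s['tool_pos'],s['qpos'].round(2),s['width'])
print(delta([*t,.06],(-.956,.292)))
m=r.get_image("wrist");cv2.imwrite("pics/w1.png",m)
E
```

```text
3.9167 [0.51610361 0.15266673 0.24454941] [ 0.59  0.23 -0.21 -0.   -1.12 -0.98] 0.051533694852908825
(array([  5.5,  -2.9, 184.5]), array([ 0.0091,  0.0058, -0.0917]))
```

View pics/w1.png

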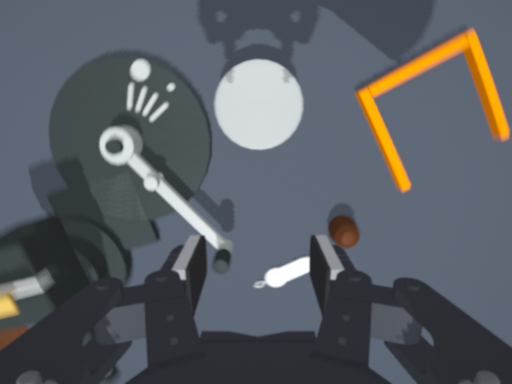

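The wrist view shows the tin at (259,104), straight ahead of the fingers. The lever is left at (175,200), and the cap (343,230) and lure (290,270) are behind. I'll trim the pose and descend.

Request:
{"op": "jog_arm", "data": {"deltas": [[[5, -3, 20], [0.009, 0.006, -0.09], 0.6], [[0, 0, 30], [0, 0, 0], 0.6], [[0, 0, 30], [0, 0, 0], 0.6], [[0, 0, 30], [0, 0, 0], 0.6], [[0, 0, 30], [0, 0, 0], 0.6], [[0, 0, 30], [0, 0, 0], 0.6], [[0, 0, 0], [0, 0, 0], 0.6], [[0, 0, 0], [0, 0, 0], 0.6]]}}

```text
t: 4.63
tool_pos: [0.5152, 0.154, 0.0736]
tool_rot: [0.006, 0.139, 0.99, 0.003]
force: [-0.4, -0.2, 0.7]
width: 0.0512
```

```bash
python3 - <<'E'
from h import *
s=r.sense();print(s['t'],s['tool_pos'],s['qpos'].round(2),s['width'])
print(delta([.5115,.1533,.022],(-.956,.292)))
m=r.get_image("wrist");cv2.imwrite("pics/w2.png",m)
for d in r.masks_of("wrist","tin"):
    ys,xs=np.nonzero(d['region']);print(d['conf'],d['bbox'],ray("wrist",xs.mean(),ys.mean(),.045))
E
```

```text
4.6333 [0.51516107 0.1539519  0.07360257] [ 0.59  0.42 -0.43  0.   -0.71 -0.87] 0.051198405989696986
(array([ 3.9, -2.1, 51.6]), array([0.0085, 0.0099, 0.0176]))
0.56 [177.1, 4.3, 184.4, 186.7] [0.48941872 0.08476774 0.045     ]
```

View pics/w2.png

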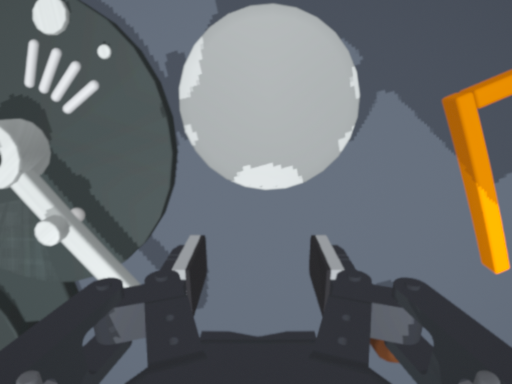

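The tin is at (270,96) in the wrist view, and measures (0.4895, 0.085), which agrees with the top camera. Next is the descent.

Request:
{"op": "jog_arm", "data": {"deltas": [[[5, -2, 20], [0.008, 0.01, 0.017], 0.6], [[0, 0, 18], [0, 0, 0], 0.6], [[0, 0, 8], [0, 0, 0], 0.6], [[0, 0, 0], [0, 0, 0], 0.6]]}}

```text
t: 5.07
tool_pos: [0.5167, 0.1577, 0.0366]
tool_rot: [0.008, 0.146, 0.989, 0.007]
force: [0.1, 0.5, 0.0]
width: 0.0512
```

```bash
python3 - <<'E'
from h import *
s=r.sense();print(s['t'],s['tool_pos'],s['force'],s['width'])
p=np.array([-.292,-.956]);t=np.array([.4897,.0847])-.049*p
print(delta([*t,.024],(-.956,.292)))
E
```

```text
5.0667 [0.51670383 0.15767758 0.03658633] [0.07734248 0.50813514 0.01335874] 0.05119488431674268
(array([  4.8, -28.9,  12. ]), array([0.0165, 0.0141, 0.0026]))
```

Request:
{"op": "jog_arm", "data": {"deltas": [[[5, 0, 8], [0.016, 0.014, 0.003], 0.6], [[0, 0, 4], [0, 0, 0], 0.6], [[0, -8, 0], [0, 0, 0], 0.6], [[0, -8, 0], [0, 0, 0], 0.6], [[0, -6, 0], [0, 0, 0], 0.6], [[0, -3, 0], [0, 0, 0], 0.6]]}}

```text
t: 5.57
tool_pos: [0.5071, 0.1359, 0.0288]
tool_rot: [0.003, 0.146, 0.989, 0.003]
force: [0.2, -0.1, -0.4]
width: 0.0516
```

```bash
python3 - <<'E'
from h import *
s=r.sense();print(s['t'],s['tool_pos'],s['force'],s['width'])
p=np.array([-.292,-.956]);t=np.array([.4897,.0847])-.049*p
print(delta([*t,.024],(-.956,.292)))
m=r.get_image("wrist");cv2.imwrite("pics/w3.png",m)
for d in r.masks_of("wrist","tin"):
    ys,xs=np.nonzero(d['region']);print(d['conf'],d['bbox'],ray("wrist",xs.mean(),ys.mean(),.045))
E
```

```text
5.5667 [0.50713047 0.13590287 0.02882519] [ 0.17410432 -0.08852887 -0.44489976] 0.051584456753755344
(array([ 1.8, -5.1,  4.8]), array([0.0064, 0.0059, 0.0024]))
0.63 [142.3, 24.2, 240.9, 239.5] [0.48868927 0.08310654 0.045     ]
0.25 [0.0, 24.7, 10.3, 35.5] [0.56945938 0.01849065 0.045     ]
```

View pics/w3.png

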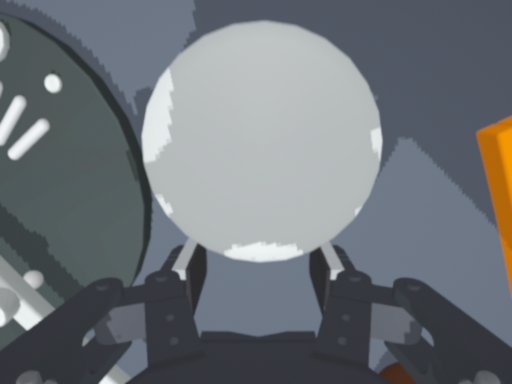

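The tin is centred at (262,140), seated just ahead of both fingertips. I'll start pushing.

Request:
{"op": "jog_arm", "data": {"deltas": [[[1, -5, 4], [0.006, 0.006, 0.002], 0.6], [[1, -5, 0], [0, 0, 0], 0.6], [[0, -6, 0], [0, 0, 0], 0.6], [[0, -7, 0], [0, 0, 0], 0.6], [[0, -8, 0], [0, 0, 0], 0.6], [[0, -8, 0], [0, 0, 0], 0.6], [[0, -8, 0], [0, 0, 0], 0.6], [[0, -8, 0], [0, 0, 0], 0.6], [[0, -8, 0], [0, 0, 0], 0.6], [[0, -8, 0], [0, 0, 0], 0.6], [[0, -6, 0], [0, 0, 0], 0.6], [[0, -4, 0], [0, 0, 0], 0.6]]}}

```text
t: 6.67
tool_pos: [0.4831, 0.0545, 0.0255]
tool_rot: [0.004, 0.147, 0.989, 0.004]
force: [0.7, 2.2, 0.3]
width: 0.0513
```

```bash
cat > st.py <<'E'
from h import *
import sys
s=r.sense();print(s['t'],s['tool_pos'].round(4),s['force'].round(2),round(s['width'],4),toolR(s).as_matrix()[:,:2].T.round(3).tolist())
m=r.get_image("wrist");cv2.imwrite(f"pics/{sys.argv[1]}.png",m)
C=np.array([.4555,-.2797]);Y=np.array([-.21,.978]);X=np.array([.978,.21])
for d in r.masks_of("wrist","tin")[:1]:
    ys,xs=np.nonzero(d['region']);b=d['bbox'];q=ray("wrist",b[0]+b[2]/2,b[1]+b[3]/2,.045)[:2];q2=ray("wrist",xs.mean(),ys.mean(),.045)[:2]
    print('tin',d['conf'],np.round(b),q.round(4),q2.round(4),'tray',(q-C)@X,(q-C)@Y,'tool mm',toolR(s).inv().apply([*(q-s['tool_pos'][:2]),0])[:2]*1000)
E
python3 st.py w4
```

```text
6.6667 [0.4831 0.0545 0.0255] [0.7  2.22 0.28] 0.0513 [[-0.957, 0.291, -0.007], [0.291, 0.957, 0.009]]
tin 0.74 [137.  32. 245. 241.] [0.4659 0.0042] [0.4663 0.0041] tray 0.06974615263495997 0.27542914449017153 tool mm [  1.7902618  -53.20953029]
```

View pics/w4.png

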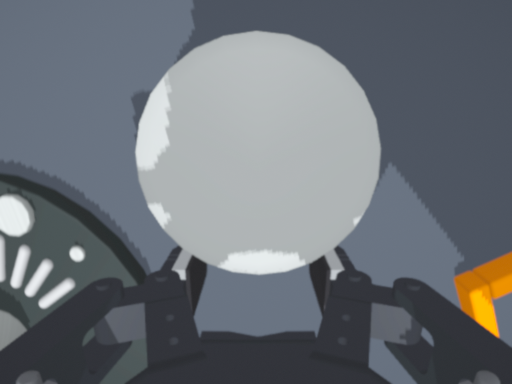

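The tin is held in the cradle at (259,152). I'll keep pushing.

Request:
{"op": "jog_arm", "data": {"deltas": [[[0, -5, 0], [0, 0, 0], 0.6], [[0, -7, 0], [0, 0, 0], 0.6], [[0, -8, 0], [0, 0, 0], 0.6], [[0, -8, 0], [0, 0, 0], 0.6], [[0, -8, 0], [0, 0, 0], 0.6], [[0, -8, 0], [0, 0, 0], 0.6], [[0, -8, 0], [0, 0, 0], 0.6], [[0, -8, 0], [0, 0, 0], 0.6], [[0, -8, 0], [0, 0, 0], 0.6], [[0, -8, 0], [0, 0, 0], 0.6], [[0, -8, 0], [0, 0, 0], 0.6], [[0, -8, 0], [0, 0, 0], 0.6], [[0, -6, 0], [0, 0, 0], 0.6], [[0, -5, 0], [0, 0, 0], 0.6], [[0, -4, 0], [0, 0, 0], 0.6]]}}

```text
t: 8.02
tool_pos: [0.4504, -0.0571, 0.0253]
tool_rot: [0.006, 0.146, 0.989, 0.004]
force: [0.3, 2.9, 1.0]
width: 0.0511
```

```bash
python3 st.py w5
```

```text
8.0167 [ 0.4504 -0.0571  0.0253] [0.33 2.87 1.03] 0.0511 [[-0.957, 0.29, -0.01], [0.29, 0.957, 0.011]]
tin 0.72 [135.  32. 246. 244.] [ 0.4336 -0.1071] [ 0.4336 -0.1076] tray 0.01483176245817963 0.17344129521466772 tool mm [  1.58716546 -52.63127354]
```

View pics/w5.png

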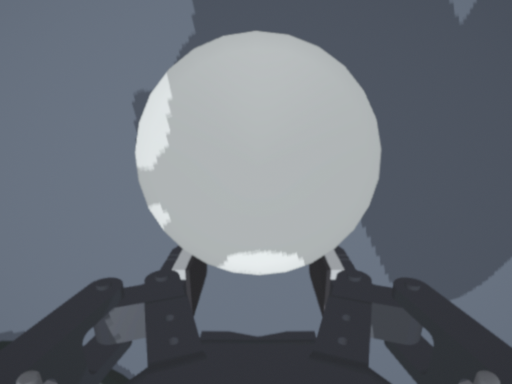

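The tin is still in the cradle at (258,152). Next I'll curve onto the tray's axis.

Request:
{"op": "jog_arm", "data": {"deltas": [[[0, -5, 0], [0.01, 0.005, 0], 0.6], [[0, -6, 0], [0, 0, 0], 0.6], [[2.5, -5, 0], [0, 0, -0.05], 0.6], [[2.5, -5, 0], [0, 0, -0.05], 0.6], [[2.5, -5, 0], [0, 0, -0.05], 0.6], [[2.5, -5, 0], [0, 0, -0.05], 0.6], [[2.5, -5, 0], [0, 0, -0.05], 0.6], [[2.5, -4, 0], [0, 0, -0.05], 0.6], [[2.5, -4, 0], [0, 0, -0.05], 0.6], [[2.5, -4, 0], [0, 0, -0.05], 0.6], [[2.5, -4, 0], [0, 0, -0.05], 0.6], [[2.5, -4, 0], [0, 0, -0.05], 0.6], [[0, -2, 0], [0, 0, 0], 0.6]]}}

```text
t: 9.2
tool_pos: [0.4144, -0.1155, 0.0246]
tool_rot: [-0.002, -0.117, 0.993, -0.001]
force: [0.3, 4.7, 2.8]
width: 0.0514
```

```bash
python3 st.py w6; python3 -c "
from h import *
cv2.imwrite('pics/t6.png',cv2.resize(r.get_image('top')[100:290,130:380],None,fx=3,fy=3))"
```

```text
9.2 [ 0.4144 -0.1155  0.0246] [0.3  4.7  2.83] 0.0514 [[-0.973, -0.232, 0.005], [-0.232, 0.973, -0.001]]
tin 0.94 [133.  30. 248. 245.] [ 0.4262 -0.1665] [ 0.4265 -0.1663] tray -0.004832929422810628 0.11689265004200314 tool mm [  0.30727119 -52.2806788 ]
```

View pics/w6.png

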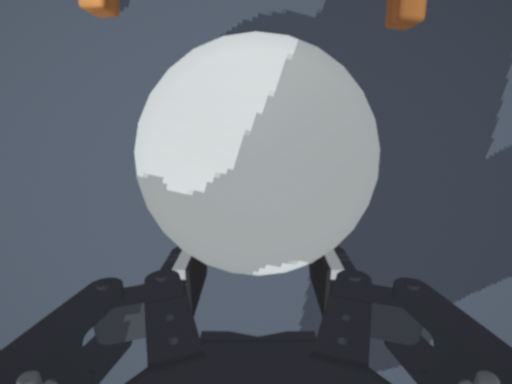

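View pics/t6.png

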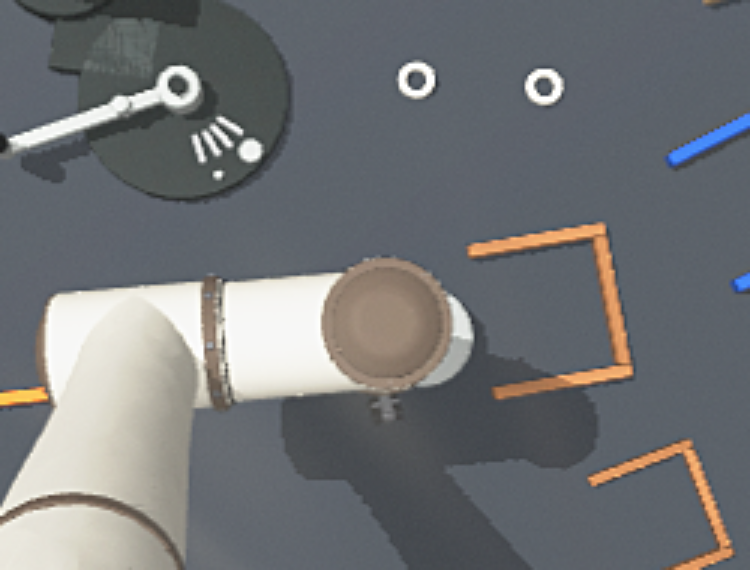

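The batten ends show at (102,5) and (405,10), so the tin at (257,153) is centred between them. The top view confirms it is at the mouth of the large brown tray. I'll push it in.

Request:
{"op": "jog_arm", "data": {"deltas": [[[0, -5, 0], [0, 0, 0], 0.6], [[0, -6, 0], [0, 0, 0], 0.6], [[0, -7, 0], [0, 0, 0], 0.6], [[0, -7, 0], [0, 0, 0], 0.6], [[0, -7, 0], [0, 0, 0], 0.6], [[0, -7, 0], [0, 0, 0], 0.6], [[0, -7, 0], [0, 0, 0], 0.6], [[0, -7, 0], [0, 0, 0], 0.6], [[0, -7, 0], [0, 0, 0], 0.6], [[0, -7, 0], [0, 0, 0], 0.6], [[0, -5, 0], [0, 0, 0], 0.6], [[0, -4, 0], [0, 0, 0], 0.6], [[0, -3, 0], [0, 0, 0], 0.6]]}}

```text
t: 10.43
tool_pos: [0.4285, -0.1962, 0.024]
tool_rot: [-0.01, -0.113, 0.994, 0.002]
force: [-0.9, 6.0, 4.5]
width: 0.0513
```

```bash
python3 st.py w7
```

```text
10.4333 [ 0.4285 -0.1962  0.024 ] [-0.89  6.03  4.52] 0.0513 [[-0.974, -0.224, 0.019], [-0.224, 0.975, 0.005]]
tin 0.77 [132.  32. 250. 244.] [ 0.4404 -0.247 ] [ 0.4406 -0.2472] tray -0.007892293724240725 0.03514434382799848 tool mm [ -0.2243414  -52.17064024]
```

View pics/w7.png

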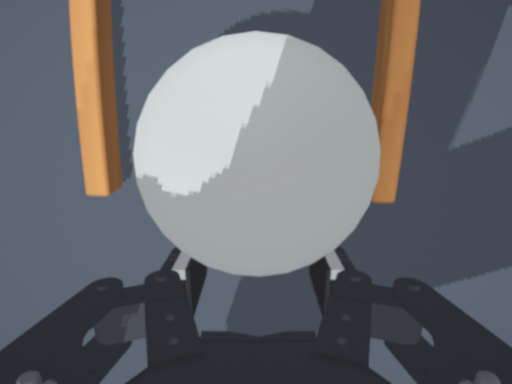

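The tin at (257,153) is between both battens with clearance on each side. I need about 37 mm more.

Request:
{"op": "jog_arm", "data": {"deltas": [[[-0.5, -5, 0], [0, 0, 0], 0.6], [[-0.5, -6, 0], [0, 0, 0], 0.6], [[-0.5, -6, 0], [0, 0, 0], 0.6], [[-0.5, -6, 0], [0, 0, 0], 0.6], [[-0.5, -5, 0], [0, 0, 0], 0.6], [[-0.5, -4, 0], [0, 0, 0], 0.6], [[0, -3, 0], [0, 0, 0], 0.6], [[0, -2, 0], [0, 0, 0], 0.6], [[0, 0, 0], [0, 0, 0], 0.6]]}}

```text
t: 11.28
tool_pos: [0.4348, -0.2307, 0.0236]
tool_rot: [-0.015, -0.112, 0.994, 0.005]
force: [-0.0, 3.2, 2.2]
width: 0.0511
```

```bash
python3 st.py w8
```

```text
11.2833 [ 0.4348 -0.2307  0.0236] [-0.01  3.17  2.21] 0.0511 [[-0.975, -0.222, 0.03], [-0.222, 0.975, 0.012]]
tin 0.56 [131.  32. 249. 244.] [ 0.4473 -0.2813] [ 0.4472 -0.2818] tray -0.00831751667742915 0.00010830925522057167 tool mm [ -0.97545932 -52.1378835 ]
```

View pics/w8.png

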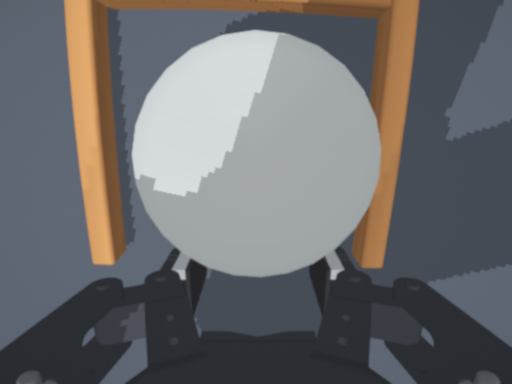

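The tin sits at (257,154) inside the U, with the back batten at (250,5). It measures about (-8, 0) mm in the tray frame. I'll back off, rise and check.

Request:
{"op": "jog_arm", "data": {"deltas": [[[0, 8, 0], [0, 0, 0], 0.6], [[0, 15, 0], [0, 0, 0], 0.6], [[0, 20, 0], [0, 0, 0], 0.6], [[0, 20, 0], [0, 0, 0], 0.6], [[0, 0, -25], [0, 0, 0], 0.6], [[0, 0, -35], [0, 0, 0], 0.6], [[0, 0, -35], [0, 0, 0], 0.6], [[0, 0, -30], [0, 0, 0], 0.6]]}}

```text
t: 12.05
tool_pos: [0.4153, -0.1661, 0.1438]
tool_rot: [-0.029, -0.11, 0.993, 0.006]
force: [0.4, -0.7, -0.4]
width: 0.0509
```

```bash
python3 st.py w9; python3 - <<'E'
from h import *
print(delta([.5909,.2243,.16],(np.cos(np.radians(200.6)),np.sin(np.radians(200.6)))))
E
```

```text
12.05 [ 0.4153 -0.1661  0.1438] [ 0.38 -0.66 -0.41] 0.0509 [[-0.974, -0.219, 0.057], [-0.218, 0.976, 0.018]]
tin 0.9 [174.   0. 135. 104.] [ 0.4484 -0.2686] [ 0.4498 -0.2721] tray -0.004630899178280476 0.012305217620726231 tool mm [  -9.79885633 -107.32043323]
(array([-252.8,  343.9,  -19.9]), array([ 0.0171, -0.0445, -0.1381]))
```

View pics/w9.png

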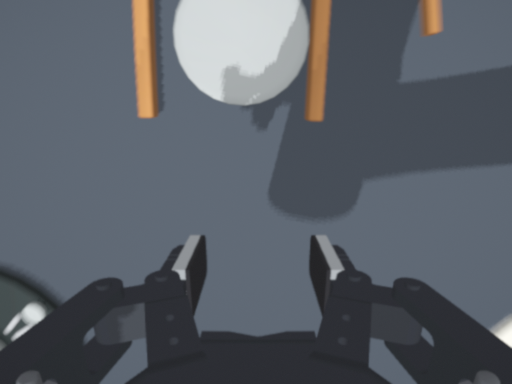

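The tin (240,40) has stayed between the battens. Next I'll go over to the knob.

Request:
{"op": "jog_arm", "data": {"deltas": [[[0, 0, -10], [0.017, -0.045, -0.05], 0.5], [[0, 0, -5], [0, 0, -0.08], 0.5], [[-21, 21, 0], [0, 0, 0], 0.5], [[-21, 21, 0], [0, 0, 0], 0.5], [[-21, 21, 0], [0, 0, 0], 0.5], [[-21, 21, 0], [0, 0, 0], 0.5], [[-21, 21, 0], [0, 0, 0], 0.5], [[-21, 21, 0], [0, 0, 0], 0.5], [[-21, 21, 0], [0, 0, 0], 0.5], [[-21, 21, 0], [0, 0, 0], 0.5], [[-21, 21, 0], [0, 0, 0], 0.5], [[-21, 21, 0], [0, 0, 0], 0.5], [[-21, 21, 0], [0, 0, 0], 0.5], [[-10, 10, 0], [0, 0, 0], 0.5], [[0, 0, 0], [0, 0, 0], 0.5]]}}

```text
t: 13.4
tool_pos: [0.5552, 0.1559, 0.1439]
tool_rot: [-0.011, -0.173, 0.985, -0.003]
force: [-0.3, 0.5, 0.1]
width: 0.0425
```

```bash
python3 st.py w10; python3 - <<'E'
from h import *
print(delta([.5909,.2243,.13],(np.cos(np.radians(200.6)),np.sin(np.radians(200.6)))))
im=r.get_image("top");cv2.imwrite('pics/t10.png',cv2.resize(im[100:290,130:380],None,fx=3,fy=3))
print(proj("wrist",[.5909,.2243,.082]))
for n,z in(("tray",.018),("tin",.045)):
  for d in r.masks_of("top",n):
    c=np.nonzero(d['region']);
    if n=="tin" or abs(c[1].mean()-320)<10:
        cnt=max(cv2.findContours(d['region'].astype(np.uint8),0,2)[0],key=cv2.contourArea)
        rc=cv2.minAreaRect(cnt);print(n,d['conf'],[ray("top",*p,z).round(4)[:2] for p in cv2.boxPoints(rc)],ray("top",*rc[0],z).round(4))
E
```

```text
13.4 [0.5552 0.1559 0.1439] [-0.27  0.5   0.07] 0.0425 [[-0.94, -0.341, 0.022], [-0.341, 0.94, -0.003]]
(array([-59.2,  54. ,  12.5]), array([-0.0028, -0.0241, -0.0131]))
[172.78156998 286.73618688]
tin 0.97 [array([ 0.4881, -0.2285]), array([ 0.4907, -0.3201]), array([ 0.4052, -0.3207]), array([ 0.4029, -0.2297])] [ 0.4465 -0.2746  0.045 ]
```

View pics/w10.png

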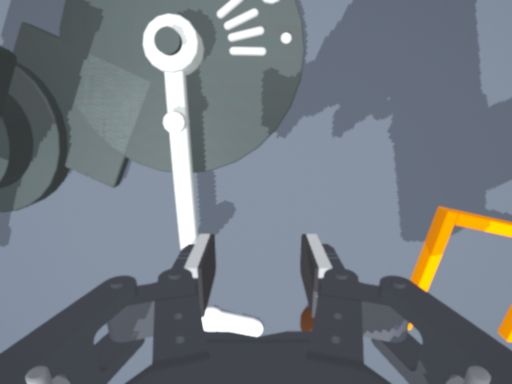

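View pics/t10.png

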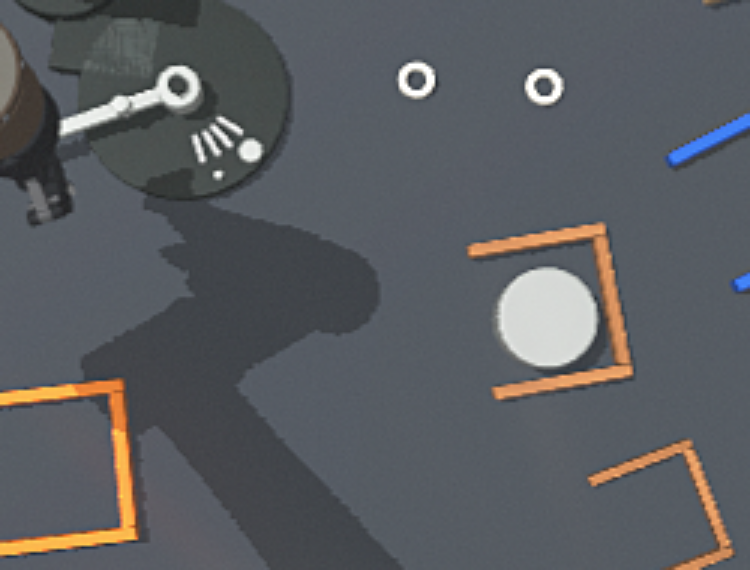

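The top view shows the tin fully inside the large brown tray (548,317), about (-7, +7) mm in its frame. The wrist view shows the lever bar at (185,190), and the knob is hidden behind the left finger. I'll move above the knob next.

Request:
{"op": "jog_arm", "data": {"deltas": [[[-15, 14, 0], [-0.003, -0.024, -0.013], 0.6], [[-15, 14, 0], [0, 0, 0], 0.6], [[-15, 14, 0], [0, 0, 0], 0.6], [[-12, 11, 0], [0, 0, 0], 0.6], [[-2, 1, 0], [0, 0, 0], 0.6], [[0, 0, 0], [0, 0, 0], 0.6]]}}

```text
t: 14.15
tool_pos: [0.5923, 0.222, 0.1477]
tool_rot: [0.004, -0.175, 0.985, 0.002]
force: [-0.4, 0.8, 0.1]
width: 0.051
```

```bash
python3 st.py w11; python3 - <<'E'
from h import *
print(delta([.5909,.2243,.12],(np.cos(np.radians(200.6)),np.sin(np.radians(200.6)))))
print(proj("wrist",[.5909,.2243,.082]))
for n in("lever_knob","lever_bar"):
  for d in r.masks_of("wrist",n): print(n,d['conf'],d['bbox'])
E
```

```text
14.15 [0.5923 0.222  0.1477] [-0.42  0.84  0.11] 0.051 [[-0.939, -0.344, -0.009], [-0.344, 0.939, 0.002]]
tin 0.71 [237.   1.  36. 233.] [0.6151 0.1641] [0.6136 0.161 ] tray 0.24934381962408292 0.4005552805985535 tool mm [ -1.53327436 -62.20183452]
(array([ 0. ,  3.1, 27.7]), array([ 0.0018,  0.0084, -0.0089]))
[257.54108365 217.03092686]
lever_knob 0.85 [240.1, 0.0, 37.3, 233.9]
lever_bar 0.82 [235.5, 1.8, 37.9, 228.9]
```

View pics/w11.png

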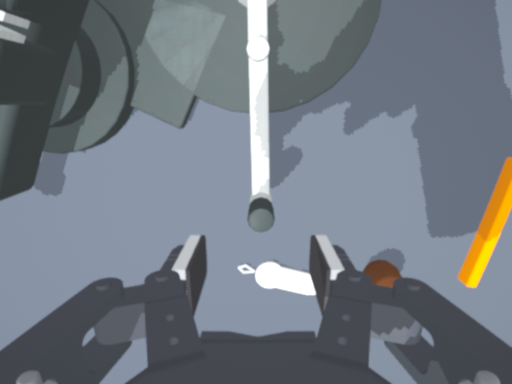

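The knob's top is at (260,217), within 3 px of where I predicted it. It is centred between the jaws, so I'll descend and grip.

Request:
{"op": "jog_arm", "data": {"deltas": [[[0.5, 3, 20], [0.002, 0.008, -0.009], 0.5], [[0, 0, 20], [0, 0, 0], 0.5], [[0, 0, 20], [0, 0, 0], 0.5], [[0, 0, 15], [0, 0, 0], 0.5], [[0, 0, 6], [0, 0, 0], 0.5], [[0, 0, 0], [0, 0, 0], 0.5]]}}

```text
t: 14.85
tool_pos: [0.5903, 0.2201, 0.0674]
tool_rot: [0.002, -0.177, 0.984, 0.001]
force: [-0.1, 0.2, 0.4]
width: 0.0426
```

```bash
python3 st.py w12; python3 - <<'E'
from h import *
print(delta([.5909,.2243,.060],(np.cos(np.radians(200.6)),np.sin(np.radians(200.6)))))
E
```

```text
14.85 [0.5903 0.2201 0.0674] [-0.11  0.22  0.42] 0.0426 [[-0.937, -0.348, -0.005], [-0.348, 0.937, 0.001]]
(array([-0.8,  3.4,  9. ]), array([ 0.0009,  0.0081, -0.0033]))
```

View pics/w12.png

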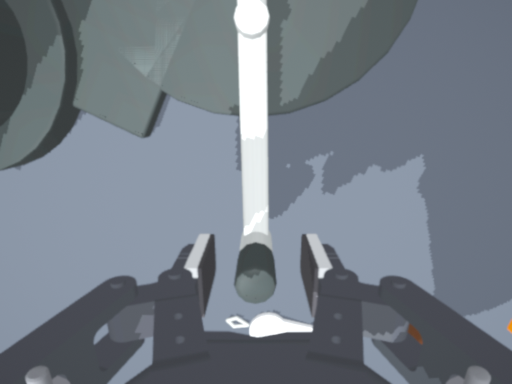

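The knob at (255,270) is between the pads. I'll lower a little and close.

Request:
{"op": "jog_arm", "data": {"deltas": [[[0, 3, 6], [0, 0.008, 0], 0.5], [[0, 0, 1], [0, 0, 0], 0.35], [[0, 0, 0], [0, 0, 0], 0.2], [[0, 0, 0], [0, 0, 0], 0.1], [[0, 0, 0], [0, 0, 0], 0.1], [[0, 0, 0], [0, 0, 0], 0.1]], "force": 25}}

```text
t: 15.45
tool_pos: [0.5917, 0.2245, 0.065]
tool_rot: [0.002, -0.177, 0.984, 0.001]
force: [0.6, -0.5, -1.3]
width: 0.0185
```

```bash
python3 st.py w13; python3 - <<'E'
from h import *
print(delta([.5909,.2243,.060],(np.cos(np.radians(200.6)),np.sin(np.radians(200.6)))))
E
```

```text
15.45 [0.5917 0.2245 0.065 ] [ 0.57 -0.55 -1.31] 0.0185 [[-0.937, -0.349, -0.005], [-0.349, 0.937, 0.002]]
(array([0.8, 0.1, 5. ]), array([ 0.002 ,  0.0049, -0.0032]))
```

View pics/w13.png

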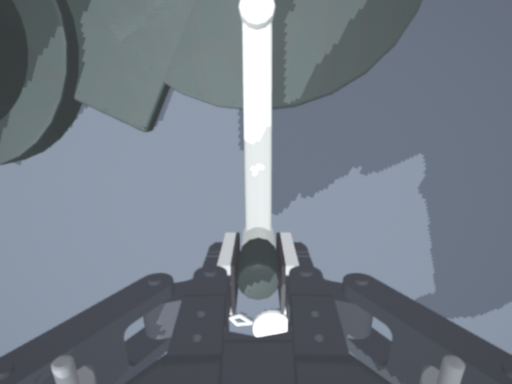

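The knob is gripped, at 18.5 mm opening and (258,265) in the picture. I'll start the arc.

Request:
{"op": "jog_arm", "data": {"deltas": [[[3.4, 0, 0], [0, 0, -0.02], 0.1], [[6.8, -0.2, 0], [0, 0, -0.04], 0.1], [[6.8, -0.2, 0], [0, 0, -0.04], 0.1], [[6.8, -0.2, 0], [0, 0, -0.04], 0.1], [[6.8, -0.2, 0], [0, 0, -0.04], 0.1], [[6.8, -0.2, 0], [0, 0, -0.04], 0.1], [[6.8, -0.2, 0], [0, 0, -0.04], 0.1], [[6.8, -0.2, 0], [0, 0, -0.04], 0.1]]}}

```text
t: 16.22
tool_pos: [0.5454, 0.1979, 0.065]
tool_rot: [0.003, -0.332, 0.943, 0.001]
force: [2.1, -0.9, -2.2]
width: 0.0179
```

```bash
cat > arc.py <<'E'
from h import *
P=np.array([.6497,.0667])
s=r.sense();d=s['tool_pos'][:2]-P;a=np.arctan2(d[1],d[0])
x=toolR(s).as_matrix()[:,0]
yaw=np.arctan2(x[1],x[0]);err=(yaw-(a+np.pi/2)+np.pi)%(2*np.pi)-np.pi
print('t',s['t'],'R',np.linalg.norm(d).round(4),'lever',((a-np.radians(174))+np.pi)%(2*np.pi)-np.pi,'yaw err',err,'z',s['tool_pos'][2],'F',s['force'].round(1),s['width'],s['qpos'].round(2),'tilt',x[2],toolR(s).as_matrix()[2,1])
E
python3 arc.py
```

```text
t 16.2167 R 0.1676 lever -0.7947277060169924 yaw err 0.004993320040922455 z 0.06496673673411721 F [ 2.1 -0.9 -2.2] 0.017948682784886028 [ 0.63  0.49 -0.32 -0.   -0.75  0.05] tilt -0.005771212883937689 -1.764461812430525e-05
```

Request:
{"op": "jog_arm", "data": {"deltas": [[[6.8, -0.2, 0], [0, 0, -0.04], 0.1], [[8.5, -0.2, 0], [0, 0, -0.05], 0.1], [[8.5, -0.2, 0], [0, 0, -0.05], 0.1], [[8.5, -0.2, 0], [0, 0, -0.05], 0.1], [[8.5, -0.2, 0], [0, 0, -0.05], 0.1], [[8.5, -0.2, 0], [0, 0, -0.05], 0.1], [[8.5, -0.2, 0], [0, 0, -0.05], 0.1], [[8.5, -0.2, 0], [0, 0, -0.05], 0.1], [[8.5, -0.2, 0], [0, 0, -0.05], 0.1], [[8.5, -0.2, 0], [0, 0, -0.05], 0.1], [[8.5, -0.2, 0], [0, 0, -0.05], 0.1], [[8.5, -0.2, 0], [0, 0, -0.05], 0.1], [[8.5, -0.2, 0], [0, 0, -0.05], 0.1], [[8.5, -0.2, 0], [0, 0, -0.05], 0.1], [[8.5, -0.2, 0], [0, 0, -0.05], 0.1]]}}

```text
t: 17.47
tool_pos: [0.4843, 0.0845, 0.065]
tool_rot: [0.007, -0.671, 0.742, -0.003]
force: [3.2, -0.9, -3.5]
width: 0.0179
```

```bash
python3 arc.py
```

```text
t 17.4667 R 0.1664 lever -0.0024412643202258444 yaw err 0.006473910884303713 z 0.06496163026384102 F [ 3.2 -0.9 -3.5] 0.017878342153684796 [ 0.5   0.37 -0.55  0.   -0.64  0.96] tilt -0.006834740131353578 -0.013279999904884276
```

Request:
{"op": "jog_arm", "data": {"deltas": [[[8.5, -0.2, 0], [0, 0, -0.05], 0.1], [[8.5, -0.2, 0], [0, 0, -0.05], 0.1], [[8.5, -0.2, 0], [0, 0, -0.05], 0.1], [[8.5, -0.2, 0], [0, 0, -0.05], 0.1], [[8.5, -0.2, 0], [0, 0, -0.05], 0.1], [[8.5, -0.2, 0], [0, 0, -0.05], 0.1], [[8.5, -0.2, 0], [0, 0, -0.05], 0.1], [[8.5, -0.2, 0], [0, 0, -0.05], 0.1], [[8.5, -0.2, 0], [0, 0, -0.05], 0.1], [[8.5, -0.2, 0], [0, 0, -0.05], 0.1], [[8.5, -0.2, 0], [0, 0, -0.05], 0.1], [[8.5, -0.2, 0], [0, 0, -0.05], 0.1], [[8.5, -0.2, 0], [0, 0, -0.05], 0.1]]}}

```text
t: 18.55
tool_pos: [0.5103, -0.023, 0.0651]
tool_rot: [-0.011, 0.882, -0.471, 0.007]
force: [0.6, 1.3, -3.1]
width: 0.0178
```

```bash
python3 arc.py
```

```text
t 18.55 R 0.1657 lever 0.6766305482416968 yaw err 0.017367706397037885 z 0.06505850028721943 F [ 0.6  1.3 -3.1] 0.01784251840328009 [ 0.27  0.39 -0.5  -0.01 -0.65  1.9 ] tilt 0.0014082404848399094 -0.02524118088026719
```

Request:
{"op": "jog_arm", "data": {"deltas": [[[7, -0.2, 0], [0, 0, -0.04], 0.1], [[7, -0.2, 0], [0, 0, -0.04], 0.1], [[7, -0.2, 0], [0, 0, -0.04], 0.1], [[7, -0.2, 0], [0, 0, -0.04], 0.1], [[7, -0.2, 0], [0, 0, -0.04], 0.1], [[5, -0.2, 0], [0, 0, -0.03], 0.1], [[0, 0, 0], [0, 0, 0], 0.1]]}}

```text
t: 19.13
tool_pos: [0.536, -0.0539, 0.065]
tool_rot: [-0.011, 0.933, -0.36, 0.007]
force: [2.0, -1.0, -3.0]
width: 0.018
```

```bash
python3 arc.py; python3 st.py w14;python3 - <<'E'
from h import *
cv2.imwrite('pics/t14.png',cv2.resize(r.get_image('top')[90:220,120:300],None,fx=4,fy=4,interpolation=cv2.INTER_CUBIC))
cv2.imwrite('pics/s14.png',cv2.resize(r.get_image('scene')[190:320,200:370],None,fx=4,fy=4,interpolation=cv2.INTER_CUBIC))
E
```

```text
t 19.1333 R 0.1658 lever 0.9196832933664947 yaw err 0.018366868915879575 z 0.06503067193335538 F [ 2. -1. -3.] 0.01801103040824645 [ 0.19  0.43 -0.43 -0.02 -0.69  2.22] tilt 0.004740308536451753 -0.02528902056248866
19.1333 [ 0.536  -0.0539  0.065 ] [ 1.99 -1.03 -2.95] 0.018 [[0.74, -0.672, 0.005], [-0.672, -0.74, -0.025]]
tin 0.64 [237.   0.  42. 300.] [ 0.5685 -0.0166] [ 0.5678 -0.0181] tray 0.1657831951258252 0.23355855180744706 tool mm [ -1.01590602 -49.48028769]
```

View pics/w14.png

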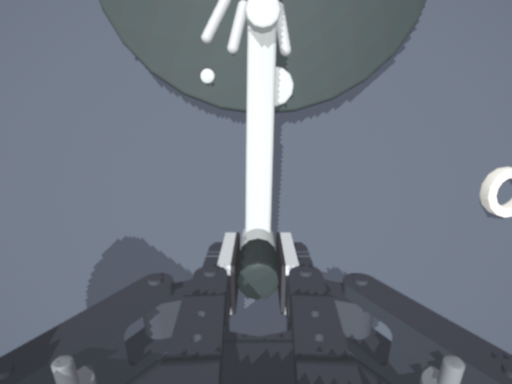

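View pics/t14.png

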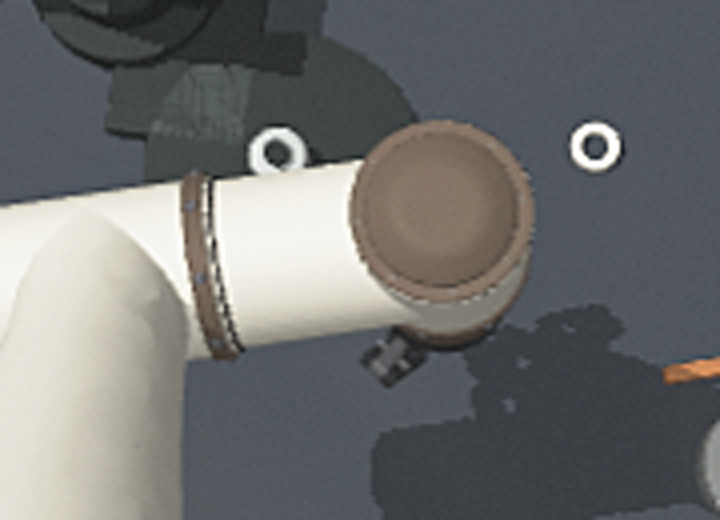

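In the wrist view the bar centre is at (261,86) and the disc is still to its right at (281,86), so I need about 0.08 rad more. The rivet is at (207,76).

Request:
{"op": "jog_arm", "data": {"deltas": [[[7, -0.2, 0], [0, 0, -0.04], 0.1], [[6, -0.2, 0], [0, 0, -0.03], 0.1], [[0, 0, 0], [0, 0, 0], 0.1], [[0, 0, 0], [0, 0, 0], 0.1]]}}

```text
t: 19.67
tool_pos: [0.5439, -0.061, 0.065]
tool_rot: [-0.011, 0.945, -0.328, 0.006]
force: [1.8, 0.2, -2.1]
width: 0.0182
```

```bash
python3 arc.py; python3 st.py w15;python3 - <<'E'
from h import *
for z in(.014,.019,.04): print(z,ray("wrist",262,86,z))
print(proj("wrist",[.5983,.002,.019]))
E
```

```text
t 19.6667 R 0.1658 lever 0.9836804417436449 yaw err 0.024098527806658332 z 0.06502185364731854 F [ 1.8  0.2 -2.1] 0.018231530761378074 [ 0.18  0.44 -0.41 -0.02 -0.7   2.31] tilt 0.004619044875999162 -0.02401414995104762
19.6667 [ 0.5439 -0.061   0.065 ] [ 1.84  0.2  -2.11] 0.0182 [[0.785, -0.619, 0.005], [-0.619, -0.785, -0.024]]
0.014 [0.59675714 0.00305354 0.014     ]
0.019 [0.59637843 0.0027247  0.019     ]
0.04 [0.59478787 0.00134356 0.04      ]
[265.51998164  84.8605577 ]
```

View pics/w15.png

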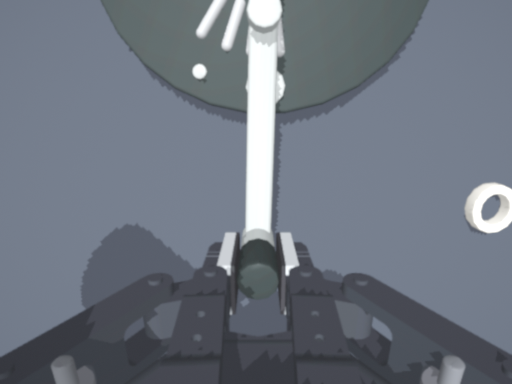

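The disc now shows evenly around the bar at (265,86), with slightly more on the right. I'll nudge 2.5 mm and release.

Request:
{"op": "jog_arm", "data": {"deltas": [[[3, 0, 0], [0, 0, -0.015], 0.1], [[0, 0, 0], [0, 0, 0], 0.1], [[0, 0, 0], [0, 0, 0], 0.3], [[0, 0, 0], [0, 0, 0], 0.5], [[0, 0, 0], [0, 0, 0], 0.5], [[0, 0, 0], [0, 0, 0], 0.5]]}}

```text
t: 20.27
tool_pos: [0.5461, -0.0617, 0.0663]
tool_rot: [-0.011, 0.948, -0.319, 0.007]
force: [-0.3, 0.7, -0.0]
width: 0.0424
```

```bash
python3 arc.py; python3 st.py w16
```

```text
t 20.2667 R 0.165 lever 0.9966353975357105 yaw err 0.0298619071096331 z 0.06631961667136486 F [-0.3  0.7 -0. ] 0.04235935214522196 [ 0.18  0.44 -0.4  -0.02 -0.7   2.33] tilt 0.005694723090750386 -0.024901063137888292
20.2667 [ 0.5461 -0.0617  0.0663] [-0.34  0.69 -0.03] 0.0424 [[0.797, -0.604, 0.006], [-0.604, -0.797, -0.025]]
```

View pics/w16.png

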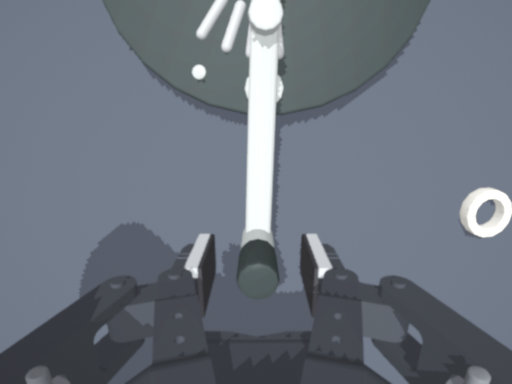

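The fingers are open and the bar stands symmetrically over the disc (264,88), with ribs either side (249,40) and (281,42). I'll rise clear and check.

Request:
{"op": "jog_arm", "data": {"deltas": [[[-0.5, 0, -10], [-0.025, -0.006, 0], 0.5], [[0, 0, -25], [0, 0, 0], 0.5], [[0, 0, -30], [0, 0, 0], 0.5], [[0, 0, -30], [0, 0, 0], 0.5], [[0, 25, -10], [0, 0, 0], 0.5], [[0, 35, 0], [0, 0, 0], 0.5], [[0, 35, 0], [0, 0, 0], 0.5], [[0, 10, 0], [0, 0, 0], 0.5], [[0, 0, 0], [0, 0, 0], 0.5]]}}

```text
t: 21.12
tool_pos: [0.481, -0.1471, 0.1779]
tool_rot: [0.001, 0.949, -0.317, 0.001]
force: [-0.2, 0.6, 0.1]
width: 0.0425
```

```bash
python3 st.py w17;python3 - <<'E'
from h import *
im=r.get_image('top');cv2.imwrite('pics/t17.png',cv2.resize(im[90:260,90:350],None,fx=3,fy=3,interpolation=cv2.INTER_CUBIC))
for n,z in(("tin",.045),("lever_bar",.036),("lure",.002),("butt_cap",.035),("guide_a",.005)):
  for d in r.masks_of("top",n)[:2]:
    ys,xs=np.nonzero(d['region']);print(n,d['conf'],ray("top",xs.mean(),ys.mean(),z).round(4))
E
```

```text
21.1167 [ 0.481  -0.1471  0.1779] [-0.21  0.57  0.09] 0.0425 [[0.8, -0.601, 0.002], [-0.601, -0.8, 0.002]]
tin 0.74 [261. 252.  53.  85.] [ 0.442  -0.2493] [ 0.439  -0.2504] tray -0.006790640070989165 0.03258796137302718 tool mm [ 30.19122447 105.15998682]
tin 0.69 [ 0.4464 -0.2752  0.045 ]
lever_bar 0.76 [0.6497 0.0656 0.036 ]
lure 0.66 [0.5341 0.3051 0.002 ]
butt_cap 0.68 [0.4445 0.2619 0.035 ]
guide_a 0.62 [ 0.6731 -0.1548  0.005 ]
guide_a 0.54 [ 0.6769 -0.2806  0.005 ]
```

View pics/w17.png

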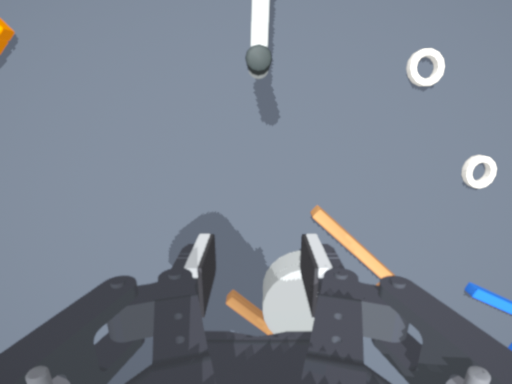

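View pics/t17.png

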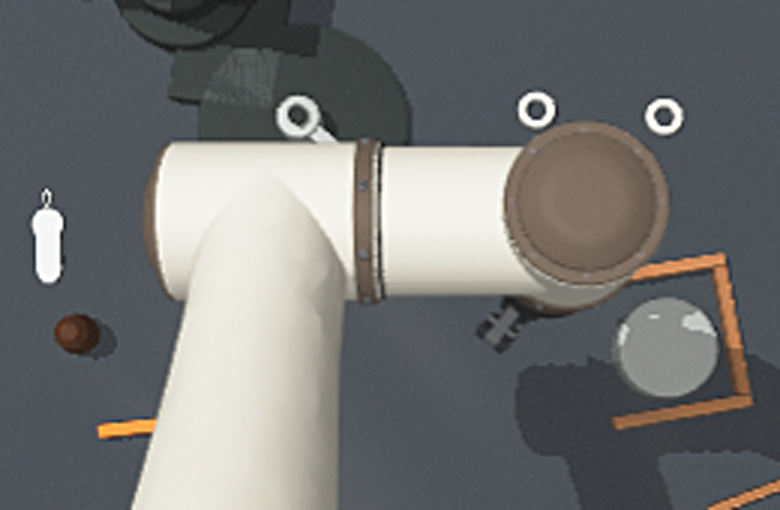

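The tin and the bystanders are where I left them, but the arm hides the lever from the top camera. I'll swing the arm aside and look again.

Request:
{"op": "jog_arm", "data": {"deltas": [[[0, 0, -30], [0, 0, 0], 0.5], [[0, 0, -30], [0, 0, 0], 0.5], [[8, 27, 0], [0, 0, 0], 0.5], [[8, 27, 0], [0, 0, 0], 0.5], [[8, 27, 0], [0, 0, 0], 0.5], [[8, 27, 0], [0, 0, 0], 0.5], [[8, 27, 0], [0, 0, 0], 0.5], [[8, 27, 0], [0, 0, 0], 0.5], [[8, 27, 0], [0, 0, 0], 0.5], [[8, 27, 0], [0, 0, 0], 0.5], [[8, 27, 0], [0, 0, 0], 0.5], [[0, 0, 0], [0, 0, 0], 0.5]]}}

```text
t: 22.52
tool_pos: [0.4007, -0.3883, 0.2388]
tool_rot: [0.003, 0.952, -0.306, -0.001]
force: [-0.0, -0.0, -0.7]
width: 0.0432
```

```bash
python3 - <<'E'
from h import *
s=r.sense();print(s['t'],s['tool_pos'],s['force'])
im=r.get_image('top');cv2.imwrite('pics/t18.png',cv2.resize(im[90:260,90:350],None,fx=3,fy=3,interpolation=cv2.INTER_CUBIC))
sc=r.get_image('scene');cv2.imwrite('pics/s18.png',cv2.resize(sc[130:320,160:400],None,fx=3,fy=3,interpolation=cv2.INTER_CUBIC))
E
```

```text
22.5167 [ 0.40065598 -0.38831492  0.23879249] [-0.04553884 -0.00412704 -0.70591438]
```

View pics/t18.png

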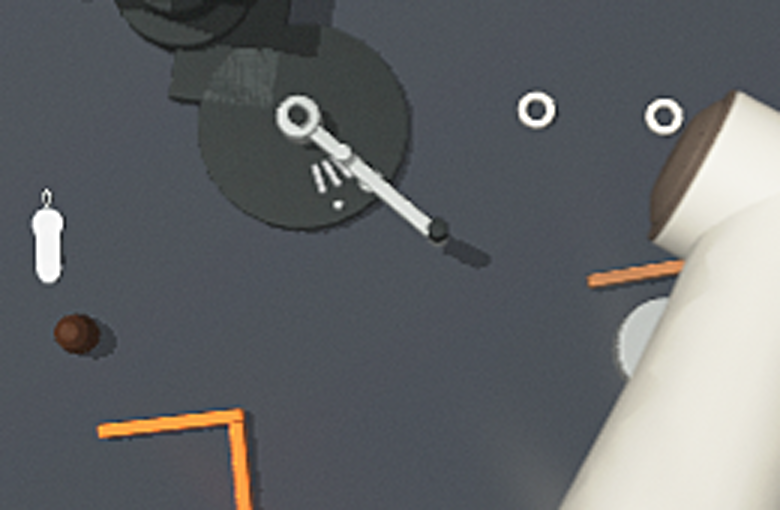

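View pics/s18.png

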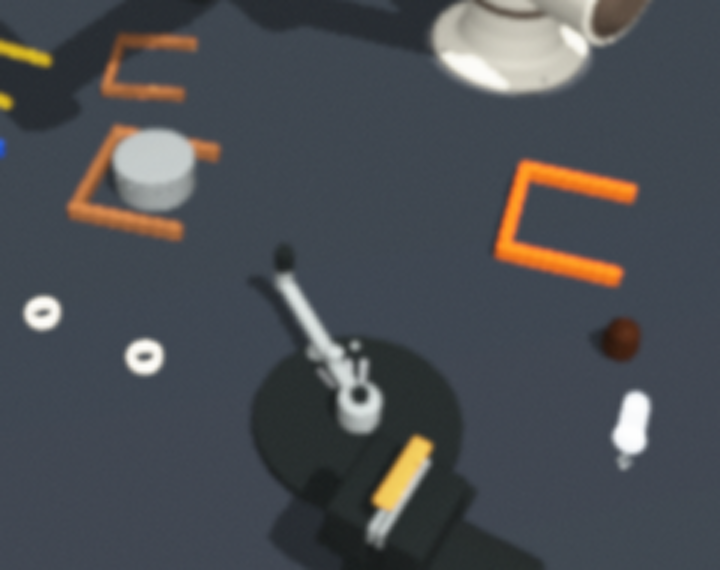

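```bash
python3 - <<'E'
from h import *
P=ray("top",90+298/3,90+117/3,.045)[:2];K=ray("top",90+438/3,90+229/3,.082)[:2];D=np.array([.5983,.002])
B=ray("top",90+425/3,90+223/3,.040)[:2]
for q in(K,B):
    u=(q-P)/np.linalg.norm(q-P);I=P+.085*u;print(P,q,np.linalg.norm(q-P),np.degrees(np.arctan2(u[1],u[0]))%360,I,np.linalg.norm(I-D)*1000)
print(np.degrees(np.arctan2(*(D-P)[::-1]))%360)
E
```

```text
[0.6495654  0.06756706] [ 0.54250733 -0.06503961] 0.17042874945735972 231.08483279956184 [0.59617103 0.00143053] 2.2038168177350355
[0.6495654  0.06756706] [ 0.55507532 -0.05220101] 0.15255413863433445 231.7286042258738 [0.59691749 0.00083478] 1.8080561298415179
231.97895520373868
```

```bash
python3 -c "
from h import *
r.hand_in(); s=r.sense(); print(s['t'],s['force'])"
```

```text
the job is handed in; nothing more can be done
the job is handed in; nothing more can be done
```

I pushed the tin upright along the slate into the large brown tray. I then gripped the lever knob, swung it past the rivet notch into the notch with the large disc, let go and moved the arm clear. The job was handed in a little after 22.5 s of the 64 s allowed, and no verdict is reported.

- **Tin:** the top camera puts it about 7 mm off the tray's middle line and about 7 mm towards the mouth, against limits of 30 mm and 20 mm. The wrist camera read about 0 mm towards the mouth just before I backed off, so the two cameras differ by about 7 mm. Later wrist readings, with the tin partly out of view or hidden, read 12 and 33 mm. I discounted those because the full top view showed the tin inside.
- **Lever:** after release its index point is about 2 mm from the disc's centre, against a limit of 7 mm. Its angle is within 1° of the disc's bearing.
- **Bystanders:** the lure, the cap and the nearer rod guide measured within about 5 mm of where they started. I never took a starting position for the far guide, but it looks unmoved in the pictures and the arm stayed well away from it.
- **Contact:** the arm was clear of everything at hand-in, with under 1 N on the wrist. I saw no contact between the lever and the tin.

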